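# Set the travel stop of the fatigue rig with the blue setting block

## Robot

A 6-joint arm with a two-finger parallel gripper is mounted at the origin on the work surface. World frame = base frame: x ahead of the robot, y to its left, z up, the work surface at z = 0. Lengths are in m, angles in rad, forces in N, time in s.
With the tool pointing down it reaches from about 0.375 to 0.9 m from the base axis. Payload 3.1 kg.
Tool frame: the origin (TCP) lies where the fingers leave the gripper's body, on its centre line; the fingertips stand 70 mm ahead of it and the grasp point (between the pads) lies 51 mm ahead of it; z points along the fingers, y is the line along which they close (so a half turn about z gives the same grasp; the last joint's range is limited). The gripper opens to 87 mm and grips with 3 to 60 N. Pads are 19 mm wide; open, the fingers measure 117 mm over their backs; the gripper's body (75 mm by 190 mm) begins 51 mm behind the grasp point.
Start: joints at [-1.52, 0.527, 1.433, -0, 1.181, -0.178], TCP at [0.142, -0.609, 0.292] pointing down, gripper open.
Joint ranges: [-3.08, 3.08], [-0.75, 2.2], [0.22, 2.44], [-1.43, 4.57], [0, 2.65], [-2.85, 2.85]. Speed limits (rad/s): [2.79, 2.79, 3.14, 3.14, 3.14, 3.14].

## Interface

Orientations are given as a unit quaternion [x, y, z, w].
In Python, from rig import move_ptp, move_l, movej, gripper_open, clamp, wait, ik, read_state, read_camera, Unreachable, job_done gives the robot as it stands. Calls block until the motion is done:
- move_ptp(position, orientation): joint-space move of the TCP to a pose.
- move_l(position, rotation=None, speed=0.15): straight line of the TCP; rotation=None keeps the orientation; speed is the mean speed in m/s.
- movej(angles): joint-space move.
- gripper_open() and clamp(grip_force=None): open the fingers fully, or close them until they stop; grip_force is the grip in N (None keeps the last).
- wait(seconds).
- ik(position, orientation): joint angles nearest the present ones, or None.
- read_state(): the state.
- read_camera(name): name is "scene" or "top"; returns a dict with "color" (384x512x3 uint8, red, green, blue), "depth" (384x512 float32, m along the optical axis (not along the pixel's ray), 0 where there is no reading), "fov_y" (degrees; the focal length in pixels is half the picture's height over the tangent of half this angle, whatever the lens; pixels are square), "cx", "cy" (the principal point, pixels), "R" (3x3) and "t" (3): a world point X has camera coordinates R X + t. Camera axes: x right, y down, z forward; pixel columns grow to the right and rows downward; lengths in m; the calibration is good to about 2 mm. A picture is of the moment at which its call begins.
A pose or a line that the arm cannot do raises Unreachable and nothing moves.
- job_done(): hands the job in; it is judged then, once.
The state is a dict: "t": time; "joints": joint angles; "joint_velocities": joint speeds; "effort": joint torques, N m; "tool_pos": TCP position; "orientation": TCP orientation; "wrist_force": force on the tool from outside, world axes, zero at the start; "torque": the same for the moment, N m; "width": opening from 0.0 (shut) to 1.0 (fully open); "finger_force": force on a finger pad.
Only numpy, scipy, OpenCV 4.12 (cv2) and the standard library are available. Lean on these libraries where they do the work, as an engineer would, in place of code of your own. Each camera call takes 0.05 s, during which the arm holds its last target. There are 200 camera calls.

## Task

Pick up the setting block with the blue tab and lay it flat on the base of the green stop fixture, pushed in lengthwise from the open end with its tab outside, so that its bare end lies under the stop screw. Then turn the orange driver that stands in the screw clockwise until the sprung brass foot just bears on the block and drags, with the foot only about 4 mm pushed in; leave the block there and leave the yellow and red blocks alone.

Things in the scene. Friction and masses are not known exactly. Their poses are not given: they have to be found in the camera images.
- blue_grip (a point): Blue setting block: loose alloy bar 150 x 30 mm, 25 mm high, 0.18 kg, flat on the table, with an upright, heavier blue grip tab near one end: 30 mm along the bar, 16 mm across, 48 mm tall. Point: the tab's centre, 49 mm above the bar's underside. Axes: x along the bar from tab to bare end, y across it (grasp across y), z up. The bar reaches 130 mm from this point along +x and 20 mm along -x.
- stop_anvil (a point): Green stop fixture, bolted down. Point: on top of its grey base plate (12 mm thick), under the screw axis. x: from the open end (robot side) to the column, z up. Plate x -125 to +75 mm, 90 mm wide; column from x +42; overhanging arm 50 mm wide, x -30 to +75, 73 to 103 mm up. Foot hangs 35 mm or more up at the start. The block's place: tab at x -105 mm, y 0, bar along x, bare end towards the column.
- driver (a joint): Turn of the driver in the screw's head: rad, grows clockwise from above, 0 to 2.3, starts at 0.45 to 0.8, stays where left (friction 0.12 N m). The handle bar is turned (1.8 - value) counter-clockwise from the fixture's x axis, so in line with it at 1.8. The steep thread lowers the screw 14 mm per rad: on the blue block the foot touches at 1.51 and is pushed in 4 mm, the right drag, at 1.8.
- driver_grip (a point): Orange T-handled driver, captive in the screw: its bar handle is 76 mm long, 14 mm wide, 34 mm tall, one end black, and turns at constant height, the screw sinking beneath it. Point: the handle's centre, on the screw axis, 150 mm above the base plate's top. x lies along the bar, towards its black end; y across it (grasp across y).
- stop_foot (a joint): How far the brass foot (18 mm across) is pushed up into the screw's end against its light spring (2 to 4 N): m, 0 when hanging free, at most 0.012.
- yellow_grip (a point): Bystander: the same kind of bar, 15 mm high, with a yellow grip tab; not to be used and to be left where it lies. Point: centre of its tab, 39 mm above the table; axes as for the blue one.
- red_grip (a point): Bystander: the same kind of bar, 35 mm high, with a red grip tab; not to be used and to be left where it lies. Point: centre of its tab, 59 mm above the table; axes as for the blue one.
Things that resemble listed ones, but are neither listed nor needed, are in the scene too. Of the things like the part that bears stop_anvil, leave any that is pink or purple; of the rest the smaller one is meant.

How it is judged:
By the outcome, as a careful person would: the job done as asked, in the order asked, and still so for the second after the job is handed in, with the robot touching nothing.
It also fails if it takes over 58 s, if anything falls off the work surface, if the arm or the gripper's body presses on something with over 40 N, if the wrist force passes 120 N, or if a joint passes its speed limit or range.

## Working session

There is one attempt and no reset: what is moved stays moved. The work goes in short steps, each a Python script; the robot and the scene stay as the last script left them, time stands still between calls to the robot, and variables do not carry over. Pictures are saved under pics/ and viewed, at most 10 in all, crops included, and the job is handed in when it is done.

```bash
ls; mkdir -p pics; python3 - <<'E'
from rig import *
import cv2,numpy as np
for n in("scene","top"):
    c=read_camera(n); np.savez(f"{n}0.npz",**c); cv2.imwrite(f"pics/{n}0.png",cv2.resize(c["color"][:,:,::-1],(800,600),interpolation=cv2.INTER_CUBIC))
    print(n,c["fov_y"],c["cx"],c["cy"],c["R"].round(3).tolist(),c["t"], (c["depth"]==0).mean())
print(read_state())
E
```

```text
pics
scene 55.41421330278244 258.10293269374023 199.43827843931805 [[-0.445, 0.895, 0.005], [0.668, 0.336, -0.664], [-0.596, -0.292, -0.748]] [ 0.27396699 -0.28844838  1.40827143] 0.0037892659505208335
top 44.637677332585056 253.72458404531264 189.6343365439117 [[-0.006, -1.0, -0.019], [-0.992, 0.008, -0.126], [0.126, 0.018, -0.992]] [-0.00801484  0.57797737  1.42411353] 0.0038503011067708335
{'t': 0.1, 'joints': array([-1.51950617e+00,  5.28364113e-01,  1.43379632e+00, -3.62728961e-06,
        1.18141787e+00, -1.78481958e-01]), 'joint_velocities': array([ 0.00017037, -0.00146174, -0.00372921,  0.00105823, -0.00152234,
        0.00098383]), 'effort': array([-5.62209825e-04, -4.40985811e+01, -1.77150840e+01,  6.34516636e-02,
        5.33858326e-02, -4.16345631e-05]), 'tool_pos': array([ 0.142358  , -0.60801632,  0.2913679 ]), 'orientation': array([ 9.93407284e-01,  1.14634127e-01,  6.14233380e-05, -9.90926119e-04]), 'wrist_force': array([ 0.2769931 ,  0.20226604, -0.49895369]), 'torque': array([ 0.00092111, -0.08201071, -0.04594848]), 'finger_force': 0.0, 'width': 1.0014917392756946}
```

View pics/scene0.png

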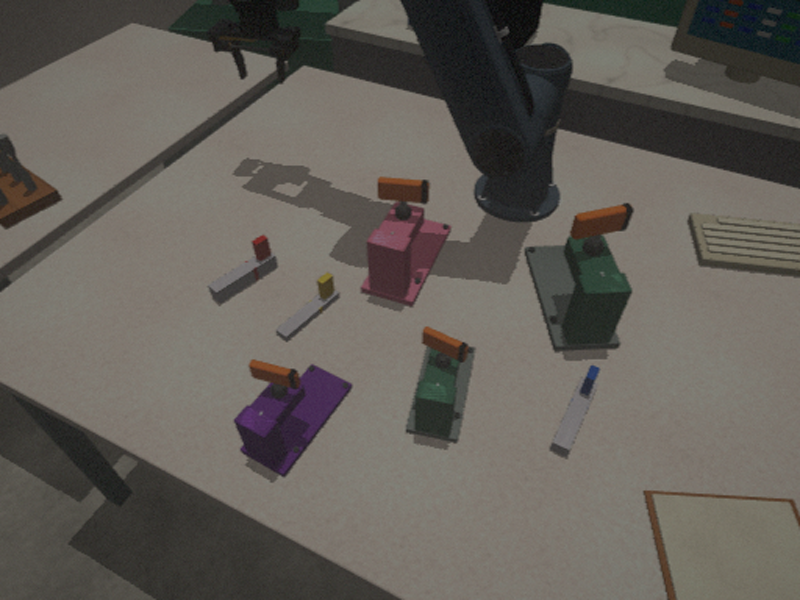

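View pics/top0.png

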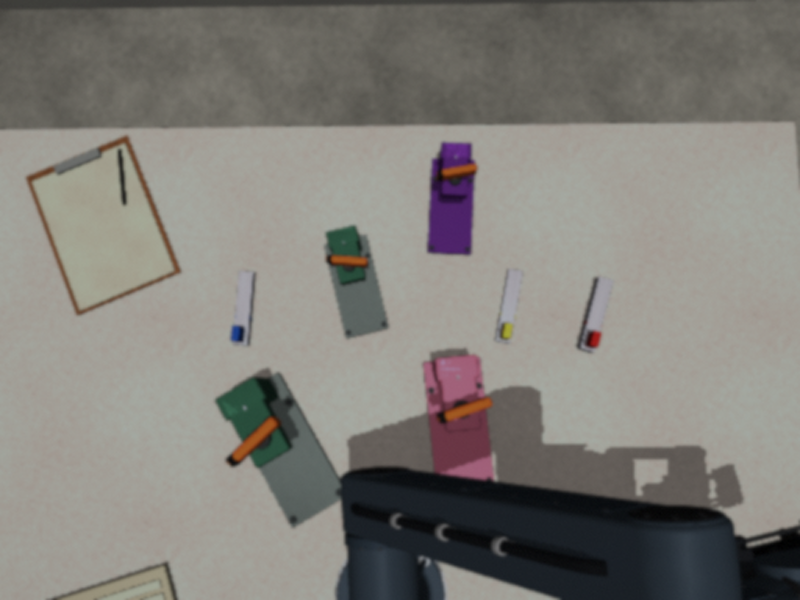

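The scene view shows blue at (590,375), the small green fixture at (440,390) and the big green one at (580,290). In the top view, blue's tab is at (238,333) with the bar up to (247,272). The small green plate spans (345,230) to (385,330), with the driver at (348,260) and its black end on the left.

```bash
cat > vis.py <<'E'
import numpy as np,cv2
def cloud(c):
    h,w=c["depth"].shape; f=h/2/np.tan(np.radians(c["fov_y"])/2)
    v,u=np.mgrid[:h,:w]; d=c["depth"]
    P=np.stack([(u-c["cx"])/f*d,(v-c["cy"])/f*d,d],-1)
    return (P-c["t"])@c["R"]          # R^T (P-t)
def onplane(c,uv,z):
    h=c["depth"].shape[0]; f=h/2/np.tan(np.radians(c["fov_y"])/2)
    uv=np.atleast_2d(uv).astype(float)
    r=np.c_[(uv[:,0]-c["cx"])/f,(uv[:,1]-c["cy"])/f,np.ones(len(uv))]@c["R"]
    o=-c["R"].T@c["t"]
    return o+r*((z-o[2])/r[:,2])[:,None]
def hsv(c): return cv2.cvtColor(np.ascontiguousarray(c["color"]),cv2.COLOR_RGB2HSV)
def rect(P):
    (cx,cy),(w,h),a=cv2.minAreaRect(P[:,:2].astype(np.float32)*1000)
    if w<h: w,h,a=h,w,a+90
    return np.round([cx,cy,w,h,(a+90)%180-90],1)
def rep(name,P,m):
    Q=P[m]; print(name,len(Q), "rect mm",rect(Q) if len(Q)>4 else None,"mean",Q[:,:3].mean(0).round(4) if len(Q) else None,"z",np.percentile(Q[:,2],[2,50,98]).round(4) if len(Q) else None)
E
cat > meas.py <<'E'
from vis import *
import sys
for n in("top","scene"):
    c=dict(np.load(f"{n}0.npz")); P=cloud(c); H=hsv(c); h,s,v=H[...,0],H[...,1],H[...,2]
    ok=(c["depth"]>0)&(P[...,0]>.3)&(P[...,0]<1.2)&(abs(P[...,1])<.6)
    z=P[...,2]; print(n,"table z",np.median(z[ok]))
    blue=ok&(h>105)&(h<130)&(s>120)&(z>.02); rep("blue",P,blue); rep(" bluetop",P,blue&(z>.068))
    b=P[blue].mean(0); near=ok&(np.hypot(P[...,0]-b[0],P[...,1]-b[1])<.17)&(z>.015)
    rep(" bar top",P,near&(z>.018)&(z<.032)&~blue)
    org=ok&(h>4)&(h<17)&(s>150)&(z>.12)
    k,L,st,ce=cv2.connectedComponentsWithStats(org.astype(np.uint8))
    for i in range(1,k):
        if st[i,4]>25: rep(f" orange{i} px{ce[i].round()}",P,L==i); rep("   top",P,(L==i)&(z>.172))
    gr=ok&(h>55)&(h<95)&(s>60)&(z>.05)
    k,L,st,ce=cv2.connectedComponentsWithStats(gr.astype(np.uint8))
    for i in range(1,k):
        if st[i,4]>60:
            rep(f" green{i} px{ce[i].round()}",P,L==i); rep("   armtop",P,(L==i)&(z>.108)&(z<.122))
            g=P[L==i].mean(0)
            rep("   plate",P,ok&(np.hypot(P[...,0]-g[0],P[...,1]-g[1])<.2)&(z>.008)&(z<.018)&(s>12)&(h>40)&(h<110))
E
python3 meas.py
```

```text
top table z 0.0010432166220797935
blue 52 rect mm [504.  302.2  24.7  14.   -2.1] mean [0.504  0.2997 0.0698] z [0.0495 0.0727 0.0792]
 bluetop 38 rect mm [504.1 301.6  25.2  13.3  -8. ] mean [0.5044 0.3009 0.0743] z [0.0684 0.0748 0.0793]
 bar top 499 rect mm [489.1 277.7 295.   79.4  18. ] mean [0.5275 0.2809 0.0245] z [0.0185 0.0243 0.0308]
 orange1 px[293. 110.] 131 rect mm [ 793.7 -128.1   65.3   13.   -79.4] mean [ 0.7921 -0.1276  0.1748] z [0.1537 0.1773 0.1845]
   top 102 rect mm [ 793.7 -128.1   65.3   13.   -79.4] mean [ 0.7931 -0.1276  0.1785] z [0.1737 0.1783 0.185 ]
 orange2 px[223. 167.] 134 rect mm [628.6  73.6  65.1  14.9  86.2] mean [0.6268 0.0725 0.176 ] z [0.1548 0.1783 0.184 ]
   top 111 rect mm [628.6  73.6  65.1  14.9  86.2] mean [0.6278 0.0725 0.1788] z [0.1726 0.1791 0.1841]
 orange3 px[298. 262.] 225 rect mm [ 358.5 -134.8   84.3   23.   -71.3] mean [ 0.3603 -0.1327  0.2249] z [0.1612 0.2281 0.2333]
   top 216 rect mm [ 360.9 -134.    84.3   18.   -71.6] mean [ 0.3607 -0.1327  0.2278] z [0.2193 0.2283 0.2333]
 orange4 px[167. 277.] 216 rect mm [322.4 218.2  7
[... 2611 characters left out ...]
rect mm [ 795.6 -131.    60.6   11.4  -81.4] mean [ 0.7962 -0.1308  0.1779] z [0.1746 0.1781 0.1805]
 green3 px[385. 176.] 571 rect mm [359.  254.9  96.   78.7  31.8] mean [0.366  0.2598 0.1605] z [0.1575 0.1605 0.1631]
   armtop 0 rect mm None mean None z None
   plate 241 rect mm [335.4 241.6 152.1 121.4  30.9] mean [0.3586 0.215  0.0156] z [0.0112 0.0158 0.0178]
 green18 px[279. 247.] 386 rect mm [670.   86.4  63.3  58.4  13.5] mean [0.6756 0.087  0.1143] z [0.1116 0.1142 0.1172]
   armtop 386 rect mm [670.   86.4  63.3  58.4  13.5] mean [0.6756 0.087  0.1143] z [0.1116 0.1142 0.1172]
   plate 319 rect mm [607.8  71.3 192.9  87.   13.4] mean [0.616  0.084  0.0116] z [0.0087 0.0114 0.0162]
```

```bash
cat > m2.py <<'E'
from vis import *
for n in("top","scene"):
    c=dict(np.load(f"{n}0.npz")); P=cloud(c); z=P[...,2]; z=np.where(c["depth"]>0,z,0); x,y=P[...,0],P[...,1]
    m=(z>.012)&(x>.45)&(x<.69)&(y>.2)&(y<.36)
    k,L,st,ce=cv2.connectedComponentsWithStats(m.astype(np.uint8)); i=1+st[1:,4].argmax(); m=L==i
    rep(n+" all",P,m); rep(" bar",P,m&(z>.015)&(z<.033)); rep(" tab",P,m&(z>.06))
    Q=P[m&(z>.017)&(z<.033)][:,:2]; d=np.linalg.svd(Q-Q.mean(0),full_matrices=0)[2][0]; print(" pca deg",np.degrees(np.arctan(d[1]/d[0])), "px",ce[i])
E
python3 m2.py
cat > hlp.py <<'E'
from rig import *
import numpy as np
def quat(a): return [np.cos(a/2),np.sin(a/2),0,0]   # tool down, tool x at world yaw a
FA=np.radians(13.2); S=np.array([.630,.077])        # fixture yaw, screw axis
def fx(x,y=0): return S+x*np.array([np.cos(FA),np.sin(FA)])+y*np.array([-np.sin(FA),np.cos(FA)])
def st(tag=""):
    s=read_state(); print(tag,"t",round(s["t"],2),"pos",s["tool_pos"].round(4),"w",round(s["width"],3),"ff",round(s["finger_force"],1),"F",s["wrist_force"].round(1),"M",s["torque"].round(2),"j6",s["joints"][5].round(2)); return s
E
```

```text
top all 500 rect mm [560.4 299.4 150.3  32.1  -3.3] mean [0.5572 0.2979 0.0319] z [0.0164 0.0261 0.0769]
 bar 404 rect mm [560.4 299.4 150.3  32.1  -3.3] mean [0.5683 0.2977 0.0252] z [0.0173 0.0251 0.0315]
 tab 60 rect mm [505.6 303.7  28.1  17.1  -2.6] mean [0.5053 0.302  0.0732] z [0.0629 0.074  0.0793]
 pca deg -1.4676378028906998 px [155.062 197.256]
scene all 639 rect mm [558.7 298.8 153.2  30.   -3.6] mean [0.5616 0.2987 0.0308] z [0.0173 0.0248 0.0734]
 bar 522 rect mm [558.7 298.8 153.2  30.   -3.6] mean [0.5714 0.2982 0.0243] z [0.0186 0.0245 0.028 ]
 tab 72 rect mm [504.9 302.1  30.1  15.4  -3.2] mean [0.5079 0.3018 0.0707] z [0.0605 0.0716 0.0745]
 pca deg -3.4625852299436026 px [368.69953052 263.00782473]
```

```bash
python3 - <<'E'
from hlp import *
a=np.radians(-3.3)+np.pi; p=[.5046,.3023]; q=quat(a)
print(ik([*p,.29],q), ik([*fx(-105e-3),.2],quat(FA+np.pi)), ik([*S,.22],quat(FA)), ik([*S,.22],quat(FA+1.26)))
move_ptp([*p,.29],q); st("above")
move_l([*p,.14],speed=.2); move_l([*p,.103],speed=.06); st("down")
clamp(40); st("grip")
move_l([*p,.16],speed=.1); wait(.3); st("lift")
import cv2
c=read_camera("scene"); np.savez("scene1.npz",**c); cv2.imwrite("pics/s1.png",cv2.resize(c["color"][180:340,250:450,::-1],(800,640))[:600])
E
```

```text
[ 3.49906757e-01  4.80348610e-01  1.52987124e+00 -4.44089210e-16
  1.13137280e+00 -1.16329370e+00] [-1.10692373e-01  5.34989704e-01  1.75679729e+00 -4.44089210e-16
  8.49805662e-01 -1.91187216e+00] [-5.41740554e-02  6.24220481e-01  1.47332987e+00 -4.44089210e-16
  1.04404231e+00  1.28623881e+00] [-5.41740554e-02  6.24220481e-01  1.47332987e+00 -4.44089210e-16
  1.04404231e+00  2.62388101e-02]
above t 3.52 pos [0.5051 0.3017 0.29  ] w 1.002 ff 0.0 F [-0.3 -0.2  0.3] M [ 0.1  -0.1  -0.01] j6 -1.16
down t 5.18 pos [0.5047 0.3023 0.1028] w 0.999 ff 0.0 F [ 0.6  0.4 -0.5] M [ 0.06 -0.17  0.02] j6 -1.16
grip t 6.33 pos [0.5045 0.3021 0.103 ] w 0.179 ff 39.9 F [-0.3 -1.8  0.6] M [-0.05 -0.14  0.01] j6 -1.16
lift t 7.34 pos [0.5043 0.3022 0.1594] w 0.178 ff 39.9 F [-0.4  0.5 -1.3] M [ 0.07 -0.01 -0.05] j6 -1.16
```

View pics/s1.png

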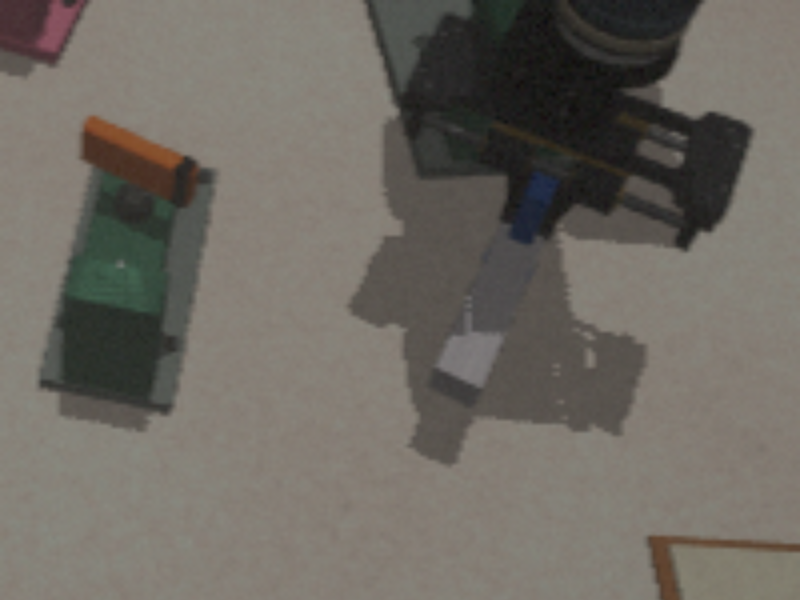

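```bash
python3 - <<'E'
from vis import *; from hlp import fx,FA
for n in("top","scene"):
    c=dict(np.load(f"{n}0.npz")); P=cloud(c); P=P[c["depth"]>0]
    P=P[(P[:,2]>.06)&(P[:,2]<.35)]
    e=np.array([np.cos(FA),np.sin(FA)]); f=np.array([-e[1],e[0]])
    u=(P[:,:2]-fx(0))@e; v=(P[:,:2]-fx(0))@f
    for x0 in(-.2,-.175,-.15,-.105):
        m=(abs(u-x0)<.05)&(abs(v)<.2); k=np.argsort(abs(v[m]))[:400]
        print(n,x0,"min |v| +",v[m][v[m]>0].min(initial=9).round(3),"-",v[m][v[m]<0].max(initial=-9).round(3), "zmax", P[m][:,2].max(initial=0).round(3))
E
```

```text
top -0.2 min |v| + 0.177 - -0.108 zmax 0.254
top -0.175 min |v| + 0.199 - -0.111 zmax 0.155
top -0.15 min |v| + 9.0 - -9.0 zmax 0.0
top -0.105 min |v| + 9.0 - -9.0 zmax 0.0
scene -0.2 min |v| + 0.175 - -0.109 zmax 0.25
scene -0.175 min |v| + 0.199 - -0.111 zmax 0.158
scene -0.15 min |v| + 9.0 - -9.0 zmax 0.0
scene -0.105 min |v| + 9.0 - -9.0 zmax 0.0
```

```bash
python3 - <<'E'
from hlp import *
import cv2
q=quat(FA+np.pi)
move_l([.5043,.3022,.285],speed=.25)
move_ptp([*fx(-.18),.285],q)
move_l([*fx(-.18),.15],speed=.2); move_l([*fx(-.18),.119],speed=.06); wait(.2); st("front")
for n in("scene","top"):
    c=read_camera(n); np.savez(f"{n}2.npz",**c)
    r=c["color"][:,:,::-1]; r=r[170:310,210:380] if n=="scene" else r[120:260,160:330]
    cv2.imwrite(f"pics/{n}2.png",cv2.resize(r,None,fx=4,fy=4,interpolation=cv2.INTER_CUBIC))
E
cat > m3.py <<'E'
import sys
from vis import *; from hlp import fx,FA
k=sys.argv[1]; lo,hi=float(sys.argv[2]),float(sys.argv[3])
e=np.array([np.cos(FA),np.sin(FA)]); f=np.array([-e[1],e[0]])
for n in("top","scene"):
    c=dict(np.load(f"{n}{k}.npz")); P=cloud(c); H=hsv(c)
    u=(P[...,:2]-fx(0))@e; v=(P[...,:2]-fx(0))@f; F=np.dstack([u,v,P[...,2]])
    m=(c["depth"]>0)&(abs(v)<.035)&(u>lo)&(u<hi)&(F[...,2]>.026)&(F[...,2]<.055)&(H[...,1]<60)
    rep(n+" bar(fixture)",F,m)
    b=(H[...,0]>105)&(H[...,0]<130)&(H[...,1]>120)&(abs(v)<.05)&(c["depth"]>0)&(F[...,2]>.05); rep("  tab",F,b)
    for x in np.arange(lo,hi,.012):
        s=m&(u>x)&(u<=x+.012)
        if s.sum()>4: print("   x",x.round(3),"v",(1e3*v[s].min()).round(1),(1e3*v[s].max()).round(1),"z",np.median(F[s][:,2]).round(4))
E
python3 m3.py 2 -.17 -.04
```

```text
front t 10.78 pos [0.4549 0.0359 0.1193] w 0.183 ff 39.9 F [-1.2 -0.1 -2.1] M [ 0.13 -0.08 -0.02] j6 -1.97
top bar(fixture) 199 rect mm [-83.7   2.7  69.1  30.   -0.6] mean [-0.0813  0.0019  0.0415] z [0.0359 0.0417 0.0478]
  tab 0 rect mm None mean None z None
   x -0.122 v -11.5 7.2 z 0.0427
   x -0.11 v -12.0 17.0 z 0.0419
   x -0.098 v -12.0 16.5 z 0.0421
   x -0.086 v -12.3 17.6 z 0.0417
   x -0.074 v -12.5 17.6 z 0.0416
   x -0.062 v -12.3 16.9 z 0.0413
scene bar(fixture) 146 rect mm [-141.3    2.4   55.9   30.8    0.6] mean [-0.1427  0.0031  0.0407] z [0.0361 0.0406 0.0459]
  tab 20 rect mm [-199.4    3.    65.9   10.3   -3.7] mean [-0.1782  0.0015  0.1135] z [0.087  0.0892 0.3907]
   x -0.17 v -13.3 16.7 z 0.041
   x -0.158 v -12.1 17.6 z 0.0403
   x -0.146 v -12.5 17.4 z 0.0405
   x -0.134 v -11.8 15.6 z 0.0405
   x -0.122 v -9.8 17.1 z 0.04
```

View pics/scene2.png

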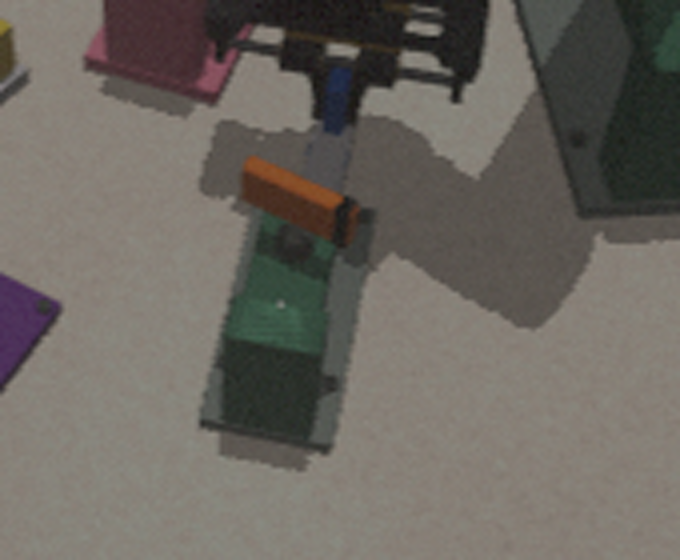

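The bar is held level, and it sits 2.5 mm to the +y side of the fixture axis in both cameras. The tab is at (337,100) and the fixture at (285,330). I'll shift laterally by that bias and slide in.

```bash
sed -i 's/S=np.array(.*)  /S=np.array([.6306,.0746])  /' hlp.py; grep S= hlp.py; sed -i 's/fx(0)/np.array([.630,.077])/g' m3.py
python3 - <<'E'
from hlp import *
move_l([*fx(-.18),.119],speed=.05); move_l([*fx(-.105),.119],speed=.06); wait(.2); st("in")
for n in("scene","top"): np.savez(f"{n}3.npz",**read_camera(n))
E
python3 m3.py 3 -.13 -.03
python3 - <<'E'
from vis import *
from hlp import FA
S0=np.array([.630,.077]);e=np.array([np.cos(FA),np.sin(FA)]); f=np.array([-e[1],e[0]])
for n in("top","scene"):
  for k in(0,3):
    c=dict(np.load(f"{n}{k}.npz")); P=cloud(c); H=hsv(c)
    u=(P[...,:2]-S0)@e; v=(P[...,:2]-S0)@f
    m=(c["depth"]>0)&(abs(v)<.06)&(P[...,2]>.007)&(P[...,2]<.017)&(H[...,1]>12)&(H[...,0]>40)&(H[...,0]<110)
    print(n,k,[(x.round(2),*(1e3*np.percentile(v[m&(abs(u-x)<.01)],[1,99])).round(1)) for x in np.arange(-.11,.07,.03)  if (m&(abs(u-x)<.01)).sum()>8])
    g=(c["depth"]>0)&(abs(v)<.06)&(abs(u)<.1)&(P[...,2]>.109)&(P[...,2]<.121)&(H[...,0]>55)&(H[...,0]<95)
    rep(" arm",np.dstack([u,v,P[...,2]]),g)
E
```

```text
FA=np.radians(13.2); S=np.array([.6306,.0746])        # fixture yaw, screw axis
in t 12.73 pos [0.5281 0.0506 0.119 ] w 0.177 ff 39.9 F [ 0.2 -0.2 -1.4] M [ 0.1  -0.06 -0.05] j6 -1.92
top bar(fixture) 0 rect mm None mean None z None
  tab 0 rect mm None mean None z None
scene bar(fixture) 1 rect mm None mean [-0.1112  0.017   0.0548] z [0.0548 0.0548 0.0548]
  tab 22 rect mm [-98.4  -0.4  19.4  11.1   9.7] mean [-0.0977 -0.0005  0.088 ] z [0.0824 0.0883 0.0919]
top 0 [(np.float64(-0.11), np.float64(-39.2), np.float64(40.4)), (np.float64(-0.08), np.float64(-39.9), np.float64(41.0)), (np.float64(-0.05), np.float64(-39.5), np.float64(41.8)), (np.float64(-0.02), np.float64(-41.1), np.float64(41.9)), (np.float64(0.01), np.float64(-40.8), np.float64(42.0)), (np.float64(0.04), np.float64(-41.0), np.float64(-22.1))]
 arm 434 rect mm [ 21.6   0.9 105.5  59.6   1. ] mean [0.0287 0.0011 0.115 ] z [0.1099 0.1151 0.1198]
top 3 [(np.float64(-0.02), np.float64(-41.0), np.float64(-19.5)), (np.float64(0.01), np.float64(-40.7), np.float64(41.7)), (np.float64(0.04), np.float64(-41.1), np.float64(20.5))
[... 254 characters left out ...]
oat64(-42.0), np.float64(42.3)), (np.float64(-0.02), np.float64(-43.1), np.float64(41.9)), (np.float64(0.01), np.float64(-42.8), np.float64(42.3)), (np.float64(0.04), np.float64(-43.2), np.float64(42.7))]
 arm 577 rect mm [ 24.    0.9 100.3  59.6  -0.5] mean [0.0374 0.0003 0.1142] z [0.1106 0.1142 0.1172]
scene 3 [(np.float64(-0.08), np.float64(-40.8), np.float64(40.8)), (np.float64(-0.05), np.float64(-42.8), np.float64(41.5)), (np.float64(-0.02), np.float64(-43.9), np.float64(41.9)), (np.float64(0.01), np.float64(-43.3), np.float64(42.5)), (np.float64(0.04), np.float64(-42.6), np.float64(43.4))]
 arm 589 rect mm [24.7  1.9 98.9 60.  -2.1] mean [0.0374 0.0006 0.1142] z [0.111  0.1143 0.1171]
```

```bash
python3 - <<'E'
from hlp import *
import cv2
move_l([*fx(-.105),.116],speed=.03); st("low")
z=.116
while z>.1135:
    z-=.0007; move_l([*fx(-.105),z],speed=.02)
    if st()["wrist_force"][2]>4: break
gripper_open(); st("open")
move_l([*fx(-.105),.2],speed=.2); move_l([*fx(-.105),.285],speed=.3)
move_ptp([.45,-.25,.3],quat(FA)) ; st("away")
for n in("scene","top"):
    c=read_camera(n); np.savez(f"{n}4.npz",**c)
    r=c["color"][:,:,::-1]; r=r[170:310,210:380] if n=="scene" else r[120:260,160:330]
    cv2.imwrite(f"pics/{n}4.png",cv2.resize(r,None,fx=4,fy=4,interpolation=cv2.INTER_CUBIC))
E
python3 m3.py 4 -.13 -.03
```

```text
low t 13.08 pos [0.5282 0.0506 0.1157] w 0.181 ff 39.9 F [ 0.4 -0.2 -1.7] M [ 0.12 -0.08  0.03] j6 -1.92
 t 13.33 pos [0.5283 0.0506 0.1152] w 0.184 ff 39.9 F [-0.2 -0.6 -2. ] M [ 0.1  -0.07  0.  ] j6 -1.92
 t 13.58 pos [0.5285 0.0506 0.115 ] w 0.181 ff 39.9 F [-0.  -0.7  2. ] M [0.14 0.05 0.03] j6 -1.92
 t 13.83 pos [0.5284 0.0506 0.1149] w 0.18 ff 39.9 F [-2.4 -0.   8.4] M [ 0.16  0.3  -0.  ] j6 -1.92
open t 15.16 pos [0.5284 0.0506 0.1139] w 1.002 ff 0.0 F [-0.1 -0.  -0.9] M [ 0.09 -0.16  0.03] j6 -1.92
away t 18.34 pos [ 0.45   -0.2497  0.2996] w 0.999 ff 0.0 F [ 0.5 -0.1  0.4] M [-0.03 -0.04  0.05] j6 0.62
top bar(fixture) 233 rect mm [-77.1   0.6  93.3  30.2  -0.2] mean [-0.0713  0.0001  0.0373] z [0.0307 0.0373 0.0448]
  tab 39 rect mm [-1.055e+02 -1.000e-01  2.730e+01  1.210e+01 -1.100e+01] mean [-1.06e-01 -1.00e-04  8.52e-02] z [0.0718 0.0849 0.0928]
   x -0.13 v -13.0 15.3 z 0.0363
   x -0.118 v -13.6 14.9 z 0.0367
   x -0.106 v -14.1 15.8 z 0.0382
   x -0.094 v -13.9 15.4 z 0.0372
   x -0.082 v -13.9 15.7 z 0.0379
   x -0.07 v -14.5 15.3 z 0.0371
   x -0.058 v -14.2 15.2 z 0.0374
   x -0.046 v -14.3 14.4 z 0.0364
   x -0.034 v -14.3 15.5 z 0.0383
scene bar(fixture) 7 rect mm [-117.8   11.3    7.6    6.1    1.8] mean [-0.1192  0.0112  0.039 ] z [0.0349 0.0373 0.0481]
  tab 38 rect mm [-104.    -0.5   29.8   13.     3.5] mean [-0.1043 -0.0004  0.0843] z [0.0813 0.0843 0.087 ]
   x -0.13 v 8.1 14.3 z 0.0369
```

View pics/top4.png

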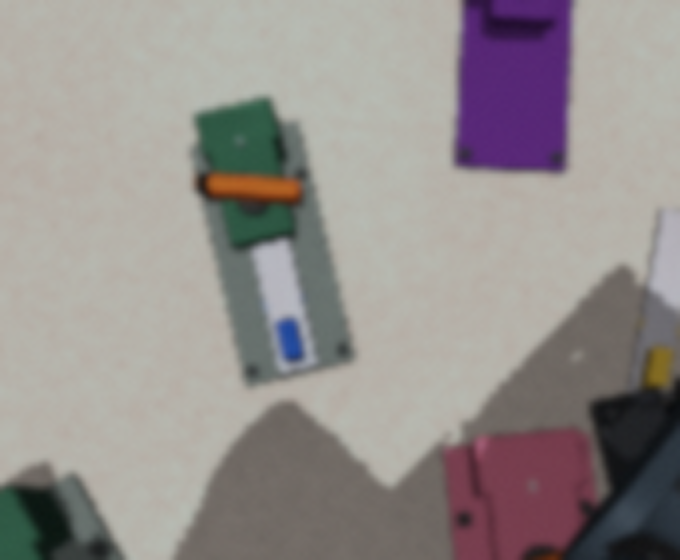

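The block lies centred on the base: tab at (290,340), bar entering under the arm at (275,245), u=-105, v≈0. Now the driver, with its handle at (250,188), about 85° in world.

```bash
python3 - <<'E'
from hlp import *
H=np.radians(85.3)
move_ptp([*S,.29],quat(H)); move_l([*S,.215],speed=.12); st("down")
clamp(20); wait(.2); s=st("grip")
s=read_state(); p=s["tool_pos"]
print("w mm",s["width"]*87)
for k in range(1,7):
    a=H+(FA-H)*k/6
    move_ptp([*S,.215],quat(a)); st(f"{np.degrees(a):.1f}")
E
```

```text
down t 20.61 pos [0.6311 0.0742 0.2155] w 1.0 ff 0.0 F [ 0.6  0.5 -0.5] M [-0.03 -0.13  0.02] j6 0.02
grip t 21.98 pos [0.6298 0.0747 0.2149] w 0.159 ff 20.0 F [-3.7 -0.   2.9] M [-0.11  0.51 -0.  ] j6 0.02
w mm 13.864949740051735
73.3 t 22.29 pos [0.6297 0.0747 0.2149] w 0.16 ff 20.0 F [-5.3  0.2  3.2] M [ 0.01  0.77 -0.18] j6 0.23
61.3 t 22.61 pos [0.6296 0.0747 0.2149] w 0.154 ff 20.0 F [-5.8  0.7  3.3] M [-0.    0.84 -0.2 ] j6 0.44
49.2 t 22.93 pos [0.6296 0.0748 0.2149] w 0.16 ff 20.0 F [-5.8  0.1  3.4] M [ 0.06  0.84 -0.13] j6 0.65
37.2 t 23.24 pos [0.6295 0.0748 0.2149] w 0.157 ff 20.0 F [-6.3  0.6  2.6] M [ 0.05  0.85 -0.17] j6 0.86
25.2 t 23.56 pos [0.6295 0.0749 0.2149] w 0.161 ff 20.0 F [-6.   0.5  4. ] M [ 0.11  0.85 -0.08] j6 1.07
13.2 t 23.88 pos [0.6295 0.075  0.2149] w 0.158 ff 20.0 F [-6.2  1.2  3.4] M [ 0.11  0.88 -0.13] j6 1.28
```

```bash
python3 - <<'E'
from hlp import *
import cv2
wait(.3); s=st("hold"); q=s["orientation"]; print("yaw",np.degrees(2*np.arctan2(q[1],q[0])))
gripper_open(); st("open"); move_l([*S,.29],speed=.15); move_ptp([.45,-.25,.3],quat(FA)); st("away")
for n in("scene","top"):
    c=read_camera(n); np.savez(f"{n}5.npz",**c)
    r=c["color"][:,:,::-1]; r=r[170:310,210:380] if n=="scene" else r[120:260,160:330]
    cv2.imwrite(f"pics/{n}5.png",cv2.resize(r,None,fx=4,fy=4,interpolation=cv2.INTER_CUBIC))
E
python3 m3.py 5 -.13 -.03 | grep -v "   x"
python3 - <<'E'
from vis import *
for n in("top","scene"):
    c=dict(np.load(f"{n}5.npz")); P=cloud(c); H=hsv(c); h,s=H[...,0],H[...,1]
    near=(c["depth"]>0)&(np.hypot(P[...,0]-.63,P[...,1]-.077)<.06)&(P[...,2]>.168)
    rep(n+" handle all",P,near)
    Q=P[near][:,:2]; d=np.linalg.svd(Q-Q.mean(0),full_matrices=0)[2][0]; print(" pca",np.degrees(np.arctan(d[1]/d[0])))
    rep(" plate",P,(c["depth"]>0)&(np.hypot(P[...,0]-.606,P[...,1]-.071)<.13)&(P[...,2]>.007)&(P[...,2]<.017)&(s>12)&(h>40)&(h<110))
E
```

```text
hold t 24.18 pos [0.6295 0.0749 0.2149] w 0.159 ff 20.0 F [-5.1  0.2  2.9] M [ 0.19  0.9  -0.04] j6 1.28
yaw 13.363085699509018
open t 25.52 pos [0.6306 0.0746 0.215 ] w 0.999 ff 0.0 F [-0.4  0.6 -0.3] M [0.02 0.03 0.02] j6 1.28
away t 27.57 pos [ 0.4505 -0.2494  0.2998] w 0.996 ff 0.0 F [ 0.3  0.7 -0.5] M [ 0.02 -0.02 -0.03] j6 0.62
top bar(fixture) 232 rect mm [-77.2   0.6  94.1  30.3  -0.5] mean [-0.0714  0.0001  0.0373] z [0.0306 0.0373 0.044 ]
  tab 39 rect mm [-105.2   -0.    27.2   12.   -11.3] mean [-1.059e-01 -1.000e-04  8.400e-02] z [0.0757 0.0845 0.0892]
scene bar(fixture) 30 rect mm [-107.    11.6   34.8    8.5   -3.2] mean [-0.1071  0.011   0.038 ] z [0.0329 0.0365 0.0492]
  tab 15 rect mm [-782.     6.  1379.8   33.7   -1.4] mean [-0.275   0.0061  0.0902] z [0.0826 0.0843 0.1453]
top handle all 133 rect mm [628.5  77.8  75.6  14.   13.3] mean [0.6281 0.0775 0.1787] z [0.1731 0.179  0.1836]
 pca 13.376438000026965
 plate 666 rect mm [613.   73.5 212.2  85.   13.9] mean [0.5889 0.0652 0.0123] z [0.0075 0.0122 0.0166]
scene handle all 157 rect mm [628.8  77.2  76.2  14.2  13.2] mean [0.6323 0.0786 0.177 ] z [0.1699 0.1777 0.1802]
 pca 13.154597470492805
 plate 330 rect mm [606.   70.8 197.8  87.2  13.4] mean [0.6107 0.0796 0.0117] z [0.0084 0.0115 0.0161]
```

View pics/top5.png

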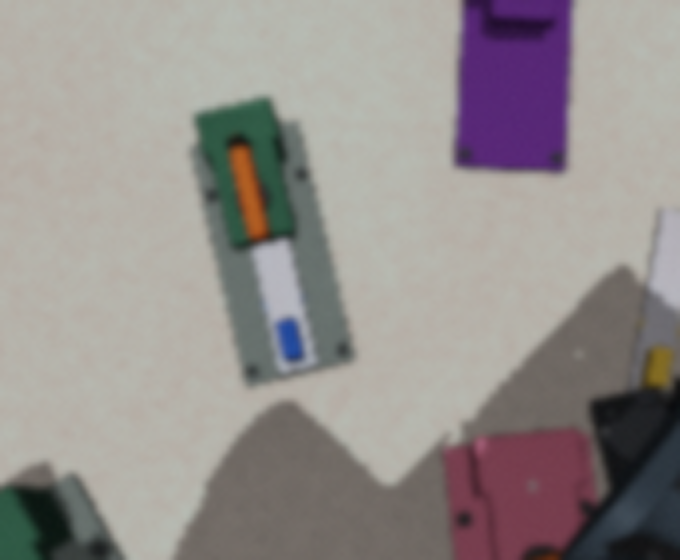

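The handle now runs from (238,145) to (260,238), black end toward the column. It lies at 13.2–13.4°, in line with the fixture at 13.2–13.4°, so the driver value is about 1.8. The block has not moved and the robot is clear.

```bash
python3 -c "
from rig import *
print(job_done())"
```

```text
the job is handed in; nothing more can be done
None
```

The blue block lies flat on the green fixture's base with its tab outside. The driver is turned in line with the fixture (about 1.8 rad by camera), so the foot should be about 4 mm pushed in; I did not measure the foot directly. The yellow and red blocks were not touched, and the job is handed in at about 28 s.

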